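Tip the goods shed onto its floor and push it up to the stop bar

ROBOT

A 7-joint arm with a two-finger parallel gripper is mounted at the origin on the work surface. World frame = base frame: x ahead of the robot, y to its left, z up, the work surface at z = 0. Lengths are in m, angles in rad, forces in N, time in s.
With the tool pointing down it reaches from about 0.4 to 0.9 m from the base axis. Payload 5.5 kg.
Tool frame: the origin (TCP) lies at the very end of the fingers, on their centre line; the grasp point (between the pads) lies 19 mm behind it; z points along the fingers, y is the direction in which the jaws open and shut (so a half turn about z gives the same grasp; the last joint's range is limited). The gripper opens to 92 mm and grips with 3 to 60 N. Pads are 19 mm wide; open, the fingers measure 130 mm over their backs; the gripper's body (75 mm by 190 mm) begins 47 mm behind the grasp point.
Start: joints at [-0.927, 0.501, -0.427, 1.55, 0.221, 1.138, -0.21], TCP at [0.242, 0.603, 0.198] pointing down, gripper open.
Joint ranges: [-2.88, 2.88], [-0.31, 2.03], [-1.54, 1.56], [0.2, 2.42], [-1.41, 4.55], [0.19, 2.02], [-2.57, 2.57]. Speed limits (rad/s): [2.57, 2.57, 3.14, 3.14, 3.14, 3.14, 3.14].

INTERFACE

Orientations are given as a rotation vector (axis times angle).
In Python, from workcell import bot, camera gives the robot as it stands.
- The arm moves only by the tool arm_command, never from a script. Its argument "steps" is a list of rows, each a list of 5 numbers: the shift along the tool's x, y, z in units of 0.4 m (1.0 is 0.4 m), then the turn about the tool's z in units of 120 degrees (1.0 is 120 degrees), then the finger opening in mm, from 0 to 91.8. In form: [[tx, ty, tz, twist, jaw], ...]. A call has 1 to 20 rows; each row shifts and turns the commanded pose from where the row before left it, along the tool's axes as they then stand; what a row does not reach is not made up. A row lasts 1/8 s, in which the tool goes at most 62.5 mm and 10.7 degrees, less where a joint would pass 70% of its speed; a pose out of reach is approached as far as the arm can. A call with a number of a shift or a turn outside -1 to 1 is refused whole. A call with a gripper value outside its range is refused whole. The fingers move at their own pace and stop on an object; the grip force is fixed at half the most. Time passes only in rows, so rows that do not move let the fingers close. It gives the time, the measured TCP pose, the force and the opening at its end, in the units of the state.
- bot.read_state(): the state, without advancing time (a new reading comes with each control period).
- camera(name): name is "scene" or "top" or "wrist"; returns a dict with "img" (384x512x3 uint8, blue, green, red), "fx", "fy", "cx", "cy" (pixels), "k1" (the pictures are not rectified: a ray, as slopes to the right and down, at radius r is drawn at 1 + k1 r^2 times it, then the intrinsics apply), "world_from_camera" (4x4, takes a point from camera to world coordinates); the wrist camera has in their place "mount" (4x4, takes a point from camera to tool coordinates, whose origin is the TCP and whose axes are the flange's). Camera axes: x right, y down, z forward; pixel columns grow to the right and rows downward; lengths in m; the calibration is good to about 2 mm. A picture is of the moment at which its call begins: read the wrist's pose just before it. There is no depth.
- bot.finish_job(): hands the job in, once; it reports no verdict.
The state is a dict: "time": time; "joint_pos": joint angles; "qvel": joint speeds; "tau": joint torques, N m; "eef_pos": TCP position; "tool_rot": TCP orientation; "ft_force": force on the tool from outside, world axes, zero at the start; "wrist_torque": the same for the moment, N m; "finger_gap": finger opening in m.
Only numpy, scipy, OpenCV 4.12 (cv2) and the standard library are available. Lean on these libraries where they do the work, as an engineer would, in place of code of your own. Each camera call takes 0.05 s, during which the arm holds its last target.

TASK

The grey model goods shed stands on its end on the green cutting mat. Push near its top to tip it over towards the wooden stop bar, so that it lands upright on its floor, then push it along the mat until the end wall nearest the bar sits flush against the bar. Only push it, never grasp it or lift it off the mat, leave everything else where it is, and finish clear of everything.

Things in the scene. Friction and masses are not known exactly. Their poses are not given: they have to be found in the camera images.
- shed: Solid grey resin model shed, about 180 g, 120 long, 64 wide, 74 high from flat floor to flat ridge ventilator (22 wide, along the ridge). It starts standing on an end wall, 120 tall. Origin: middle of that end wall, 37 from floor and ventilator top. Own z: along its length (up at first, level once tipped). Own x: out through the floor (level, roughly to the bar at first; down once tipped). Own y: width.
- shed_lead (a point): Middle of the end wall that is on top at the start and nearest the bar once the shed is tipped: 120 from the origin along own z, 37 from the floor.
- shed_heel (a point): Middle of the floor edge about which the shed tips, 37 from the origin along own x, down on the mat at the start. It should stay down all through. The shed is loose; pushed high up it tips about this edge, and past about 30 degrees it falls onto its floor by itself. The mat top is 3 above the table.
- bar: Oak stop bar fixed to the mat, 240 long (own y), 20 thick (own x), 30 high. The origin is the centre of its underside, at the mat's top, 3 above the table. The face to push against is the one towards own -x, 10 from the origin; own x is level and points away from the shed.
- coach: Bystander, to be left alone: maroon plastic model coach body with a row of windows, 240 long (own x), 38 wide, 45 high. Origin at the centre of its underside.
- stop_a: Bystander, to be left alone: small brass buffer stop, 34 by 36 and 27 high. Origin at the centre of its underside.
- stop_b: Bystander, to be left alone: a second brass buffer stop, the same size. Origin at the centre of its underside.
- pin_vise: Bystander, to be left alone: chrome pin vise (small hand drill), a rod 9 across lying along its own x, about 115 long with its bit. Origin at the centre of its underside.
- glue: Bystander, to be left alone: small pale glue bottle, 34 across, 55 high, standing. Origin at the centre of its underside.
- weight: Bystander, to be left alone: plain steel block weight, 40 by 26 by 20 high. Origin at the centre of its underside.

How it is judged:
On the way, in this order (a step that is already met when the one before it is completed fails the run):
1. the shed has been tipped over and sits on its floor, at rest (angle between shed's own x axis and vertical above 3.05 rad and linear speed of shed below 0.02 m/s and angular speed of shed below 0.2 rad/s), for 0.2 s.
2. the shed's end wall is flush against the stop bar (angle between shed's own x axis and vertical above 3.05 rad and x of shed_lead in the frame of bar between -0.015 and -0.007 m and angle between the z axis of shed and the x axis of bar, either way round below 0.06 rad and y of shed_lead in the frame of bar between -0.088 and 0.088 m), for 0.2 s.
At the end, for the whole second after the job is handed in: The shed sits on its floor (within 5 degrees), at rest, its leading end wall within 5 mm of the stop bar's face and parallel to it within 3.4 degrees, with the whole width of the wall within the bar's length (all of step 2 and linear speed of shed below 0.02 m/s and angular speed of shed below 0.2 rad/s); the robot touches nothing.
It fails at once if the shed is lifted off the mat, carried or tipped the wrong way (its tipping edge rises 25 mm above the mat) (height (world z) of shed_heel above 0.028 m).
It fails at once if a bystander is pushed more than 20 mm or knocked over (distance of any of coach, stop_a, stop_b, pin_vise, glue, weight from where it was at the start of the episode above 0.02 m or angle between any of coach, stop_a, stop_b, pin_vise, glue, weight's own z axis and vertical above 0.5 rad).
It also fails if it takes over 64 s, if anything falls off the work surface, if the arm or the gripper's body presses on something with over 40 N, if the wrist force passes 120 N, or if a joint passes its speed limit or range.

## Working session

There is one attempt and no reset: what is moved stays moved. The work goes in short steps, Python scripts to look and compute and a tool call to move; the robot and the scene stay as the last step left them, time stands still between calls to the robot, and variables do not carry over. Pictures are saved under pics/ and viewed, and the job is handed in when it is done.

Besides the shell and the picture viewer there is one more tool, called after "Request:" as name(argument=value, ...) on one line, values as JSON. arm_command: Moves the arm, as the interface text tells. Shifts and turns lie within -1 to 1; 1 stands for 0.4 m of shift or 120 degrees of turn. Its arguments: {"type":"object","properties":{"steps":{"type":"array","items":{"type":"array","items":{"type":"number"}}}},"required":["steps"]}

```bash
ls; mkdir -p pics; python3 - <<'E'
from workcell import bot,camera
import cv2,numpy as np
s=bot.read_state();print({k:np.round(v,3).tolist() for k,v in s.items()})
for n in ("scene","top","wrist"):
    c=camera(n);cv2.imwrite(f"pics/{n}0.png",c["img"]);print(n,[c[k] for k in("fx","fy","cx","cy","k1")]);print(np.round(c.get("world_from_camera",c.get("mount")),4))
E
```

```text
pics
{'time': 0.0, 'joint_pos': [-0.927, 0.502, -0.427, 1.551, 0.221, 1.138, -0.21], 'qvel': [0.0, -0.001, 0.001, -0.001, 0.001, -0.002, -0.001], 'tau': [-0.001, -56.659, -5.816, -27.911, -0.069, 0.031, 0.0], 'eef_pos': [0.241, 0.603, 0.197], 'tool_rot': [-0.594, -3.084, 0.003], 'ft_force': [-0.126, -0.86, -0.543], 'wrist_torque': [0.036, -0.025, -0.021], 'finger_gap': 0.092}
scene [447.8960313461487, 447.8960313461487, 257.27489014500424, 192.05665355413396, -0.12450727715372978]
[[ 0.86    0.3457 -0.3753  0.8845]
 [ 0.5099 -0.5531  0.6588 -0.5464]
 [ 0.0201 -0.758  -0.652   0.6398]
 [ 0.      0.      0.      1.    ]]
top [376.51981952468856, 376.51981952468856, 259.16296026779906, 191.01635636725317, 0.012043073205949873]
[[-1.120e-02 -9.753e-01  2.205e-01  4.323e-01]
 [-9.999e-01  1.010e-02 -5.800e-03 -7.000e-04]
 [ 3.500e-03 -2.206e-01 -9.754e-01  7.499e-01]
 [ 0.000e+00  0.000e+00  0.000e+00  1.000e+00]]
wrist [285.141346791373, 285.141346791373, 256.3967250114757, 190.21811035808363, 0.02370275196740112]
[[-1.500e-03 -9.615e-01 -2.746e-01  7.530e-02]
 [ 1.000e+00 -1.700e-03  7.000e-04  7.000e-04]
 [-1.200e-03 -2.746e-01  9.615e-01 -1.858e-01]
 [ 0.000e+00  0.000e+00  0.000e+00  1.000e+00]]
```

View pics/scene0.png

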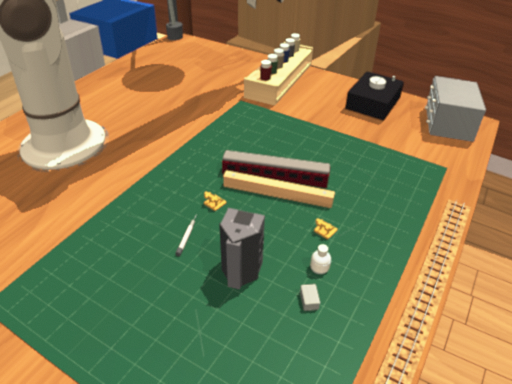

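View pics/top0.png

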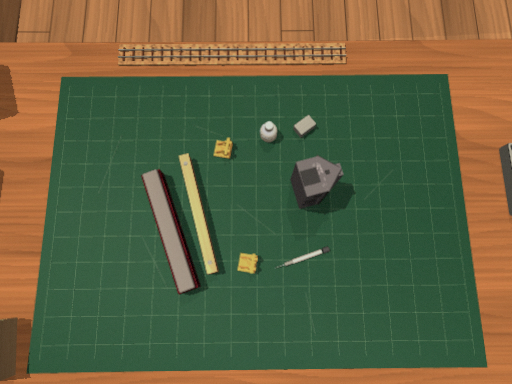

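View pics/wrist0.png

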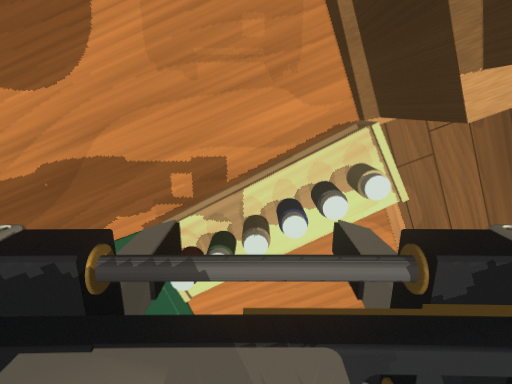

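The top view shows the bar at (185..215, 155..272), the shed's top at about (318,175) with its ventilator to the right, and stops, glue, weight and pin vise around the lane. I'll zoom in next.

```bash
python3 - <<'E'
import cv2
i=cv2.imread("pics/top0.png")
cv2.imwrite("pics/topz.png",cv2.resize(i[100:300,130:360],None,fx=3.4,fy=3,interpolation=cv2.INTER_CUBIC)[:600,:782])
j=cv2.imread("pics/scene0.png")
cv2.imwrite("pics/scz.png",cv2.resize(j[140:320,160:350],None,fx=3.3,fy=3.3,interpolation=cv2.INTER_CUBIC))
E
```

```text
(no output)
```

View pics/topz.png

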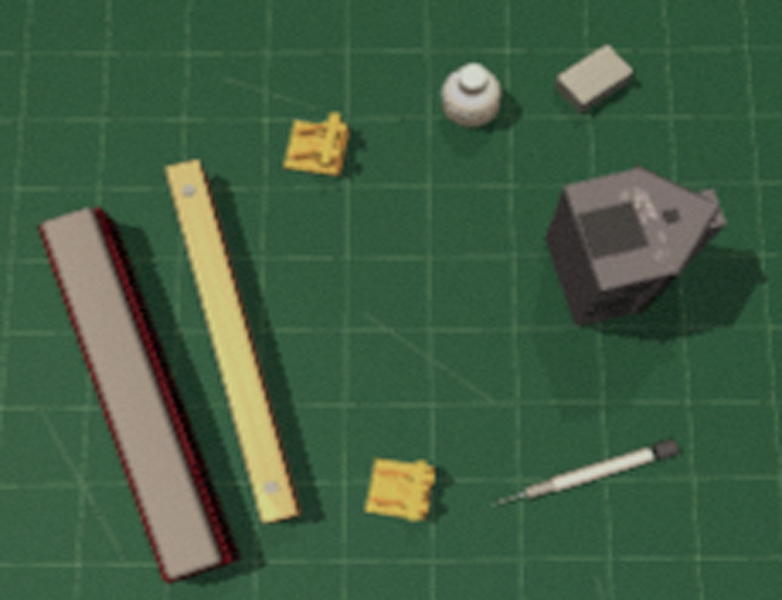

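View pics/scz.png

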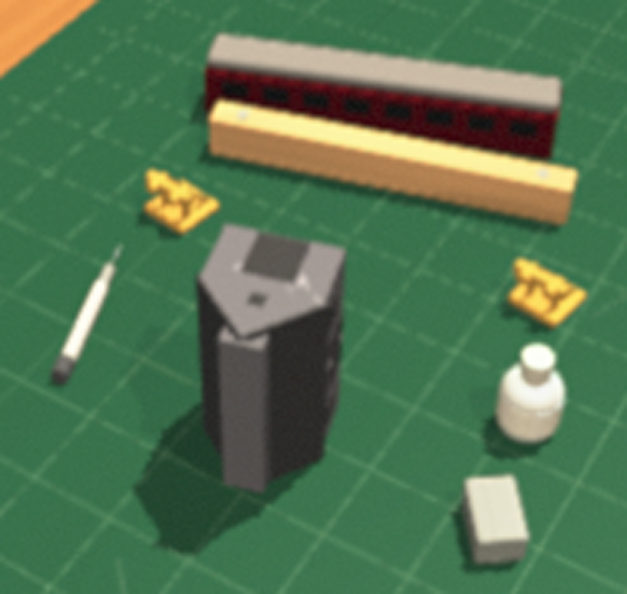

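```bash
cat > h.py <<'E'
import numpy as np,cv2
def ray(c,uv,R=None):
    x,y=(uv[0]-c["cx"])/c["fx"],(uv[1]-c["cy"])/c["fy"]
    a,b=x,y
    for _ in range(20):
        f=1+c["k1"]*(a*a+b*b);a,b=x/f,y/f
    T=c["world_from_camera"];return np.array(T)[:3,3],np.array(T)[:3,:3]@[a,b,1]
def onz(c,uv,z):
    o,d=ray(c,uv);return o+d*(z-o[2])/d[2]
def proj(c,p):
    T=np.linalg.inv(c["world_from_camera"]);q=T[:3,:3]@p+T[:3,3];a,b=q[:2]/q[2];f=1+c["k1"]*(a*a+b*b)
    return np.array([a*f*c["fx"]+c["cx"],b*f*c["fy"]+c["cy"]])
E
python3 - <<'E'
from workcell import camera
from h import *
c=camera("top");s=camera("scene")
hsv=cv2.cvtColor(c["img"],cv2.COLOR_BGR2HSV)
for p in[(198,180),(200,215),(224,150),(248,262)]:print(p,hsv[p[1],p[0]])
Z=lambda u,v:((u+.5)/3.4+130-.5,(v+.5)/3+100-.5)
S=lambda u,v:((u+.5)/3.3+160-.5,(v+.5)/3.3+140-.5)
def show(n,cam,f,pts,z):
    P=np.array([onz(cam,f(*p),z) for p in pts]);print(n,np.round(P[:,:2],4).tolist());return P[:,:2]
b=show("bar top",c,Z,[(167,168),(198,160),(298,514),(264,522)],.033)
b2=show("bar scene",s,S,[(209,108),(222,100),(576,170),(566,190)],.033)
e=b[3]-b[0];print("bar len",np.linalg.norm(e),"ang",np.arctan2(*e[::-1]),b.mean(0))
e=b2[3]-b2[0];print("bar len",np.linalg.norm(e),"ang",np.arctan2(*e[::-1]),b2.mean(0))
# eyes: shed top: floor corners far/near, eaves, 
t=show("shed top",c,Z,[(567,186),(603,290),(676,276),(640,168)],.123)
t2=show("shed scene",s,S,[(345,250),(226,226),(199,275),(328,302)],.123)
for q in(t,t2):
    e=q[1]-q[0];print("w",np.linalg.norm(e),"ang",np.arctan2(*e[::-1]),"edge mid",(q[0]+q[1])/2, np.linalg.norm(q[3]-q[0]),np.linalg.norm(q[2]-q[1]))
show("stop",c,Z,[(285,172),(345,176),(365,515),(420,520),(435,465),(375,460)],.01)
show("glue",c,Z,[(472,97)],.03);show("weight",c,Z,[(595,78),(585,110),(558,82)],.023);show("vise",c,Z,[(490,504),(678,446)],.008)
E
```

```text
(198, 180) [ 68 125  53]
(200, 215) [ 27  98 208]
(224, 150) [ 23 146 192]
(248, 262) [ 21 154 207]
bar top [[0.6683, 0.1543], [0.6737, 0.1364], [0.4427, 0.0746], [0.438, 0.0931]]
bar scene [[0.4379, 0.0837], [0.4404, 0.0955], [0.6708, 0.1549], [0.6731, 0.1337]]
bar len 0.23823961791939272 ang -2.881761929882325 [0.5556608  0.11460826]
bar len 0.2404968638633918 ang 0.20906621027209651 [0.5555609  0.11696224]
shed top [[0.6257, -0.0698], [0.564, -0.0858], [0.5717, -0.1227], [0.6362, -0.1076]]
shed scene [[0.6273, -0.0695], [0.5663, -0.0864], [0.5747, -0.1234], [0.6386, -0.1057]]
w 0.06378698260368942 ang -2.8881212796084963 edge mid [ 0.59483205 -0.077772  ] 0.039252151508539015 0.037770268536966835
w 0.06321289269404426 ang -2.871096852190838 edge mid [ 0.59679963 -0.07795608] 0.037871474049816334 0.037886630191287046
stop [[0.6723, 0.088], [0.6691, 0.0517], [0.4419, 0.0392], [0.4384, 0.0082], [0.4731, -0.0007], [0.4766, 0.0336]]
glue [[0.7179, -0.0253]]
weight [[0.7337, -0.1003], [0.7105, -0.0934], [0.731, -0.0778]]
vise [[0.4481, -0.0316], [0.4839, -0.1404]]
```

The two views agree. The shed floor edge lies at 14.5–15.5°, the bar at about 14.7° and the shed is 64 wide, so it is already almost square to the bar, about 67 mm short once tipped. First I raise and turn so that tool x points along the push, with the fingers closed.

Request:
arm_command(steps=[[0, 0, -0.1, 0, 0], [0, 0, 0, 0.0892, 0], [0, 0, 0, 0.0892, 0], [0, 0, 0, 0.0892, 0], [0, 0, 0, 0.0892, 0], [0, 0, 0, 0.0892, 0], [0, 0, 0, 0, 0]])

```text
time: 1.12
eef_pos: [0.2414, 0.6034, 0.238]
tool_rot: [1.917, 2.488, -0.0]
ft_force: [-0.6, 0.9, -0.1]
finger_gap: 0.0265
```

```bash
cat >> h.py <<'E'
from scipy.spatial.transform import Rotation as Ro
th=0.257
n=np.array([-np.sin(th),np.cos(th)]);t=np.array([np.cos(th),np.sin(th)]);B=np.array([.5556,.1155])
def st(bot):
    s=bot.read_state();R=Ro.from_rotvec(s["tool_rot"]).as_matrix()
    p=np.array(s["eef_pos"]);d=p[:2]-B
    print("t",round(s["time"],2),"p",p.round(4),"bar n,t",(d@n).round(4),(d@t).round(4),"toolx deg",np.degrees(np.arctan2(R[1,0],R[0,0])).round(2),"want",np.degrees(np.arctan2(n[1],n[0])).round(2),"tilt",R[2,2].round(4),"F",np.round(s["ft_force"],2),"gap",round(s["finger_gap"],4),"q",np.round(s["joint_pos"],2))
    return s,R,p
def to(bot,tn,tt,tz):
    s,R,p=st(bot);w=np.r_[B+tn*n+tt*t,tz];print("units",((R.T@(w-p))/.4).round(4))
E
python3 - <<'E'
from workcell import bot
from h import *
to(bot,-.31,-.01,.235)
E
```

```text
t 1.12 p [0.2414 0.6034 0.238 ] bar n,t 0.5517 -0.1798 toolx deg 104.77 want 104.73 tilt -1.0 F [-0.62  0.94 -0.15] gap 0.0265 q [-1.05  0.45 -0.25  1.51  0.12  1.2  -1.06]
units [-2.1546  0.4229  0.0083]
```

Request:
arm_command(steps=[[-0.1077, 0.0211, 0, 0, 0], [-0.1077, 0.0211, 0, 0, 0], [-0.1077, 0.0211, 0, 0, 0], [-0.1077, 0.0211, 0, 0, 0], [-0.1077, 0.0211, 0, 0, 0], [-0.1077, 0.0211, 0, 0, 0], [-0.1077, 0.0211, 0, 0, 0], [-0.1077, 0.0211, 0, 0, 0], [-0.1077, 0.0211, 0, 0, 0], [-0.1077, 0.0211, 0, 0, 0], [-0.1077, 0.0211, 0, 0, 0], [-0.1077, 0.0211, 0, 0, 0], [-0.1077, 0.0211, 0, 0, 0], [-0.1077, 0.0211, 0, 0, 0], [-0.1077, 0.0211, 0, 0, 0], [-0.1077, 0.0211, 0, 0, 0], [-0.1077, 0.0211, 0, 0, 0], [-0.1077, 0.0211, 0, 0, 0], [-0.1077, 0.0211, 0, 0, 0], [-0.1077, 0.0211, 0, 0, 0]])

```text
time: 3.62
eef_pos: [0.6235, -0.1884, 0.2379]
tool_rot: [-1.913, -2.491, -0.0]
ft_force: [0.7, 0.8, 0.0]
finger_gap: 0.0005
```

```bash
python3 - <<'E'
from workcell import bot,camera
from h import *
to(bot,-.31,-.01,.113)
for k in("top","scene"):cv2.imwrite(f"pics/{k}1.png",camera(k)["img"])
E
```

```text
t 3.62 p [ 0.6235 -0.1884  0.2379] bar n,t -0.3112 -0.0116 toolx deg 104.95 want 104.73 tilt -1.0 F [0.72 0.82 0.03] gap 0.0005 q [ 0.08  0.44  0.24  1.52 -0.11  1.19  0.6 ]
units [0.0028 0.004  0.3123]
```

View pics/scene1.png

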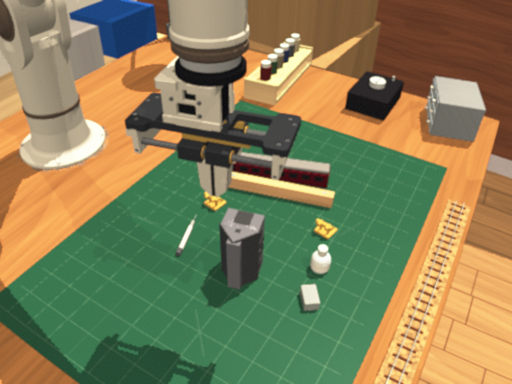

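View pics/top1.png

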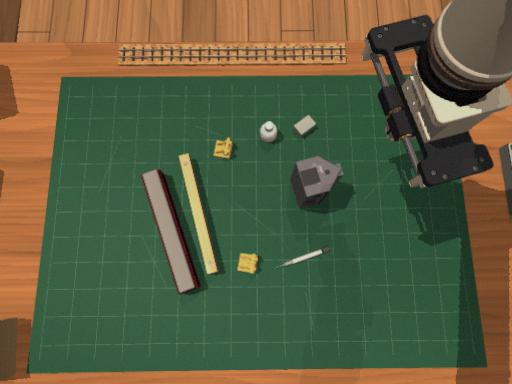

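The fingertips (scene about (215,190), top about (390,125)) hang behind the shed's ventilator side, clear of everything. I go down to 113 mm height and then push slowly along tool x.

Request:
arm_command(steps=[[0, 0.004, 0.08, -0.002, 0], [0, 0, 0.08, 0, 0], [0, 0, 0.08, 0, 0], [0, 0, 0.0725, 0, 0], [0, 0, 0, 0, 0], [0.03, 0, 0, 0, 0], [0.03, 0, 0, 0, 0], [0, 0, 0, 0, 0]])

```text
time: 4.72
eef_pos: [0.6191, -0.1613, 0.1144]
tool_rot: [1.91, 2.493, 0.003]
ft_force: [0.6, 0.6, -0.3]
finger_gap: 0.0004
```

```bash
python3 - <<'E'
from workcell import bot,camera
from h import *
st(bot)
a=camera("scene")["img"];b=camera("top")["img"]
cv2.imwrite("pics/d2.png",np.hstack([cv2.resize(a[150:320,150:350],(400,340)),cv2.resize(b[100:270,230:430],(400,340))]))
E
```

```text
t 4.72 p [ 0.6191 -0.1613  0.1144] bar n,t -0.2839 -0.0089 toolx deg 105.09 want 104.73 tilt -1.0 F [ 0.58  0.62 -0.27] gap 0.0004 q [ 0.06  0.54  0.21  1.67 -0.14  0.95  0.58]
```

View pics/d2.png

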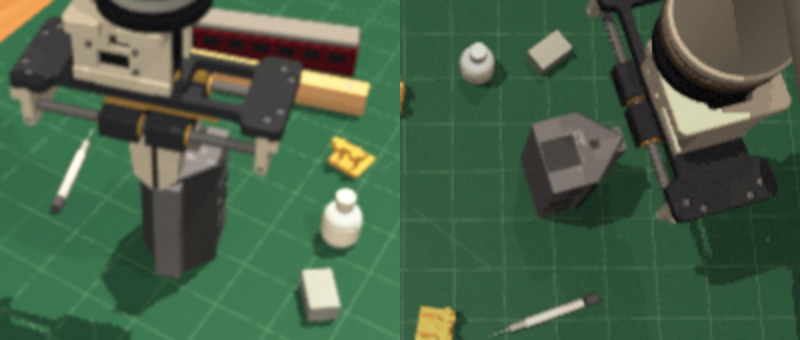

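The closed fingers stand just behind the ventilator's top, centred on it. I push part way and check that the shed tips rather than slides.

Request:
arm_command(steps=[[0.015, 0, 0, -0.003, 0], [0.015, 0, 0, 0, 0], [0.015, 0, 0, 0, 0], [0.015, 0, 0, 0, 0], [0.01, 0, 0, 0, 0], [0, 0, 0, 0, 0]])

```text
time: 5.58
eef_pos: [0.611, -0.1362, 0.1131]
tool_rot: [-1.906, -2.497, -0.0]
ft_force: [-0.5, 0.2, -0.5]
finger_gap: 0.0003
```

```bash
python3 - <<'E'
from workcell import bot,camera
from h import *
st(bot)
a=camera("scene")["img"];b=camera("top")["img"]
cv2.imwrite("pics/d3.png",np.hstack([cv2.resize(a[150:320,150:350],(400,340)),cv2.resize(b[100:270,230:430],(400,340))]))
E
```

```text
t 5.58 p [ 0.611  -0.1362  0.1131] bar n,t -0.2575 -0.0104 toolx deg 105.3 want 104.73 tilt -1.0 F [-0.47  0.21 -0.49] gap 0.0003 q [ 0.02  0.52  0.21  1.7  -0.13  0.93  0.55]
```

View pics/d3.png

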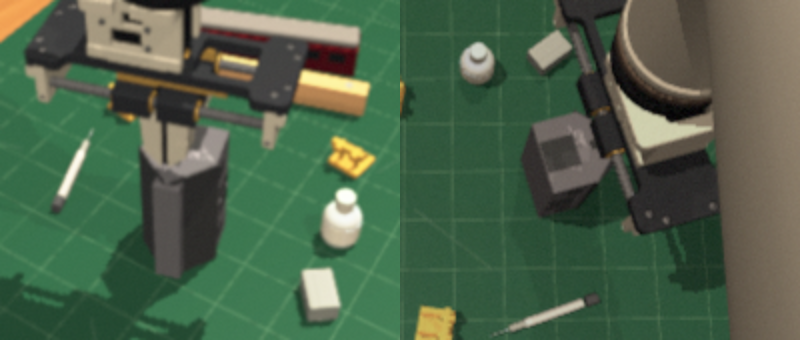

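```bash
python3 - <<'E'
from workcell import bot,camera
from h import *
s,R,p=st(bot)
c=camera("top");S=camera("scene")
for q in (c,S):print(proj(q,p),proj(q,p+R@[.0095,0,0]),proj(q,p+R@[.0095,.019,0]),proj(q,p+R@[.0095,-.019,0]))
Z=lambda u,v:((u+.5)/3.4+130-.5,(v+.5)/3+100-.5)
for u,z in(((718,208),.123),((724,225),.123),((724,225),.115),((712,190),.123)):
    d=onz(c,Z(*u),z)[:2]-B;print(u,z,d@n,d@t)
a=S["img"];cv2.imwrite("pics/s3.png",cv2.resize(a[170:300,190:290],(600,780))[:600])
E
```

```text
t 5.67 p [ 0.611  -0.1369  0.1131] bar n,t -0.2582 -0.0105 toolx deg 105.26 want 104.73 tilt -1.0 F [ 0.41 -0.6   0.45] gap 0.0007 q [ 0.02  0.52  0.21  1.7  -0.13  0.93  0.55]
[334.36722317 170.95967275] [329.22173643 172.38610687] [325.84951513 162.39612683] [332.6365738  182.49798937]
[234.18606453 240.86787284] [235.96348892 236.73996058] [247.24447509 239.18701579] [224.8010054  234.31053783]
(718, 208) 0.123 -0.2673373736953138 -0.012287219044452543
(724, 225) 0.123 -0.267115114414824 -0.022752596463365346
(724, 225) 0.115 -0.26948929419826034 -0.02114481950173032
(712, 190) 0.123 -0.26774721122173245 -0.0011751983555544454
```

View pics/s3.png

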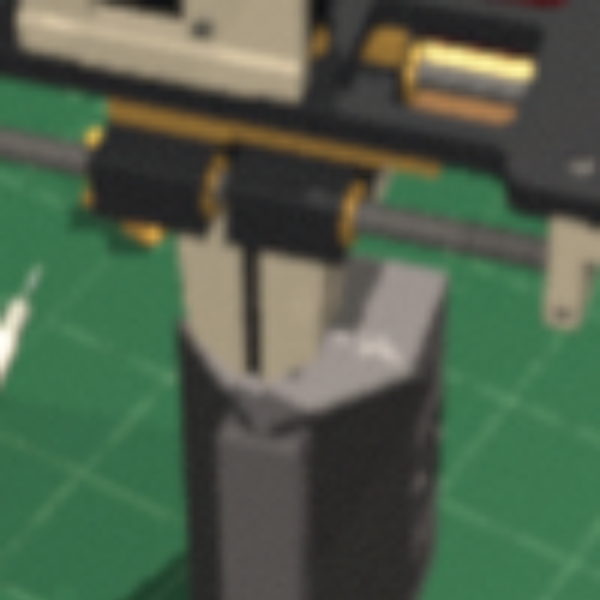

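```bash
python3 - <<'E'
from workcell import bot,camera
from h import *
S=camera("scene")
cv2.imwrite("pics/w3.png",camera("wrist")["img"])
s=bot.read_state();R=Ro.from_rotvec(s["tool_rot"]).as_matrix()
for p in([.6191,-.1613,.1144],[.611,-.1369,.1131]):
  for dz in(0,.01,.02,.03):print(p,dz,[proj(S,np.array(p)+[0,0,dz]+R@[o,0,0]).round(1) for o in(-.0095,-.004,0)])
E
```

```text
[0.6191, -0.1613, 0.1144] 0 [array([228.1, 256.5]), array([229.2, 253.9]), array([230. , 252.1])]
[0.6191, -0.1613, 0.1144] 0.01 [array([228. , 252.2]), array([229.1, 249.6]), array([229.9, 247.7])]
[0.6191, -0.1613, 0.1144] 0.02 [array([227.8, 247.7]), array([229. , 245.2]), array([229.8, 243.3])]
[0.6191, -0.1613, 0.1144] 0.03 [array([227.7, 243.2]), array([228.8, 240.7]), array([229.6, 238.8])]
[0.611, -0.1369, 0.1131] 0 [array([232.4, 245.1]), array([233.4, 242.6]), array([234.2, 240.9])]
[0.611, -0.1369, 0.1131] 0.01 [array([232.3, 240.8]), array([233.3, 238.3]), array([234.1, 236.6])]
[0.611, -0.1369, 0.1131] 0.02 [array([232.1, 236.4]), array([233.2, 233.9]), array([234. , 232.2])]
[0.611, -0.1369, 0.1131] 0.03 [array([232. , 231.9]), array([233.1, 229.4]), array([233.9, 227.7])]
```

View pics/w3.png

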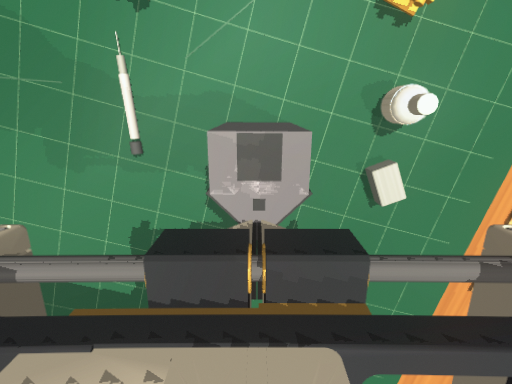

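The picture disagrees with the stated tip. The shed has not moved and no force shows, though the reported TCP is 13 mm past the ventilator face. In the scene view the fingers end at about (232,232), which puts the visible tips about 20 mm above the reported TCP, over the shed's top. So I back off, go lower, and look again before pushing.

Request:
arm_command(steps=[[-0.06, 0, 0, -0.004, 0], [-0.05, 0, 0, 0, 0], [0, 0, 0.05, 0, 0], [0, 0, 0, 0, 0], [0, 0, 0, 0, 0]])

```text
time: 6.5
eef_pos: [0.6222, -0.1777, 0.0922]
tool_rot: [-1.894, -2.504, 0.0]
ft_force: [0.1, 0.5, 0.6]
finger_gap: 0.0001
```

```bash
python3 - <<'E'
from workcell import bot,camera
from h import *
s,R,p=st(bot)
S=camera("scene");a=S["img"];w=camera("wrist")["img"]
print([proj(S,p+R@[o,0,-dz]).round(1).tolist() for dz in (0,.02) for o in(-.0095,0)])
cv2.imwrite("pics/d4.png",np.hstack([cv2.resize(a[180:300,180:280],(400,480)),cv2.resize(w[100:280,180:330],(400,480))]))
E
```

```text
t 6.5 p [ 0.6222 -0.1777  0.0922] bar n,t -0.3005 -0.0101 toolx deg 105.81 want 104.73 tilt -1.0 F [0.06 0.47 0.58] gap 0.0001 q [ 0.09  0.58  0.21  1.66 -0.14  0.92  0.62]
[[224.4, 273.5], [226.3, 269.0], [224.0, 265.2], [225.9, 260.6]]
```

View pics/d4.png

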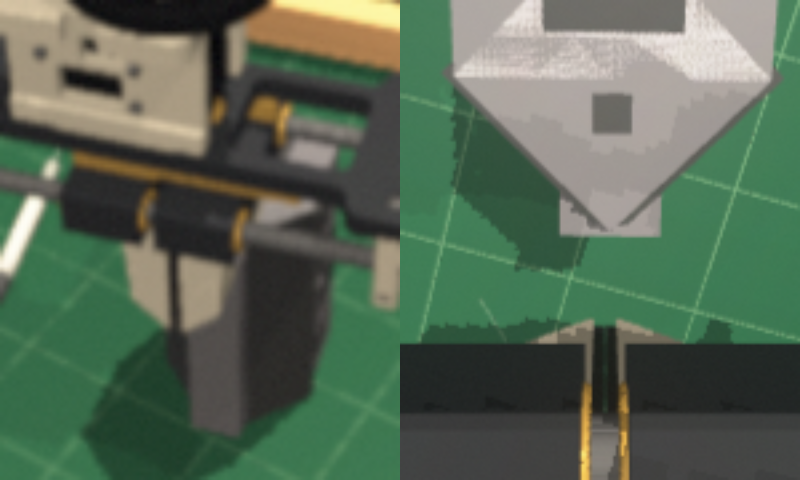

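The visible tip (zoomed at (180,330), i.e. about (225,262)) matches a point 20 mm above the reported TCP. So the real tips are at about z = 112 mm, right behind the ventilator. I push part way, correcting the yaw by 1°.

Request:
arm_command(steps=[[0.02, 0, 0, 0.009, 0], [0.02, 0, 0, 0, 0], [0.02, 0, 0, 0, 0], [0.02, 0, 0, 0, 0], [0.02, 0, 0, 0, 0], [0.015, 0, 0, 0, 0], [0, 0, 0, 0, 0]])

```text
time: 7.48
eef_pos: [0.615, -0.1404, 0.0984]
tool_rot: [1.916, 2.474, 0.001]
ft_force: [-0.8, -9.2, 17.7]
finger_gap: 0.0003
```

```bash
python3 - <<'E'
from workcell import bot,camera
from h import *
s,R,p=st(bot)
S=camera("scene");a=S["img"];b=camera("top")["img"]
cv2.imwrite("pics/d5.png",np.hstack([cv2.resize(a[150:320,150:350],(400,340)),cv2.resize(b[100:270,230:430],(400,340))]))
E
```

```text
t 7.47 p [ 0.615  -0.1404  0.0984] bar n,t -0.2626 -0.0076 toolx deg 104.5 want 104.73 tilt -0.9999 F [-0.82 -9.17 17.7 ] gap 0.0003 q [ 0.02  0.54  0.21  1.71 -0.13  0.89  0.54]
```

View pics/d5.png

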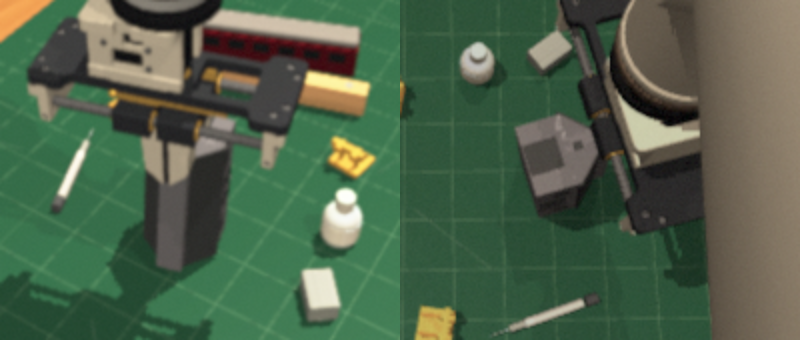

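A reading of 17.7 N upward on the tool with a slight tilt shows what is happening. The ventilator face rises as the shed tips, and the grippy fingertip holds it down because I push at a fixed height. The contact has to follow an arc about the heel, so I raise the tool 10 mm first to relieve the load.

Request:
arm_command(steps=[[0, 0, -0.0125, 0, 0], [0, 0, -0.0125, 0, 0], [0, 0, 0, 0, 0]])

```text
time: 7.95
eef_pos: [0.611, -0.1338, 0.1031]
tool_rot: [-1.919, -2.487, -0.001]
ft_force: [0.0, -0.4, -0.3]
finger_gap: 0.0001
```

```bash
python3 - <<'E'
from workcell import bot,camera
from h import *
s,R,p=st(bot)
S=camera("scene");a=S["img"];b=camera("top")["img"]
cv2.imwrite("pics/d6.png",np.hstack([cv2.resize(a[150:320,150:350],(400,340)),cv2.resize(b[100:270,230:430],(400,340))]))
E
```

```text
t 7.95 p [ 0.611  -0.1338  0.1031] bar n,t -0.2552 -0.0098 toolx deg 104.71 want 104.73 tilt -1.0 F [ 0.03 -0.36 -0.26] gap 0.0001 q [ 0.02  0.53  0.21  1.71 -0.13  0.91  0.54]
```

View pics/d6.png

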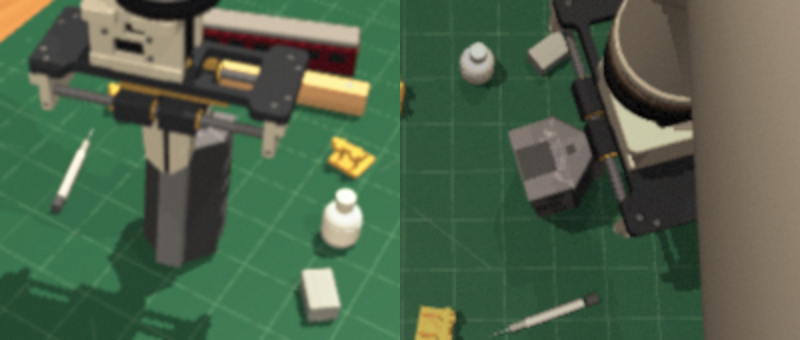

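The load is gone (below 0.5 N) and the shed leans steadily towards the bar. I continue on the arc.

Request:
arm_command(steps=[[0.015, 0, -0.007, 0, 0], [0.015, 0, -0.006, 0, 0], [0.015, 0, -0.006, 0, 0], [0.015, 0, -0.005, 0, 0], [0, 0, 0, 0, 0]])

```text
time: 8.68
eef_pos: [0.6049, -0.1104, 0.1129]
tool_rot: [-1.918, -2.488, -0.001]
ft_force: [-0.1, 0.2, -0.3]
finger_gap: 0.0002
```

```bash
python3 - <<'E'
from workcell import bot,camera
from h import *
s,R,p=st(bot)
S=camera("scene");a=S["img"];b=camera("top")["img"]
cv2.imwrite("pics/d7.png",np.hstack([cv2.resize(a[150:320,150:350],(400,340)),cv2.resize(b[100:270,230:430],(400,340))]))
E
```

```text
t 8.68 p [ 0.6049 -0.1104  0.1129] bar n,t -0.2311 -0.0097 toolx deg 104.73 want 104.73 tilt -1.0 F [-0.12  0.22 -0.28] gap 0.0002 q [-0.02  0.5   0.21  1.73 -0.13  0.92  0.5 ]
```

View pics/d7.png

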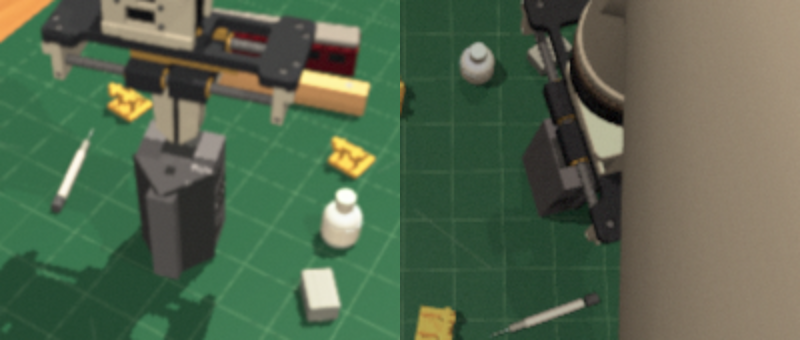

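The tips rode over the top edge and the shed rocked back upright, standing where it was (base corner still about (155,275) in the crop). I'll retreat and start about 12 mm lower on the ventilator, so the arc has more margin to the top edge.

Request:
arm_command(steps=[[-0.05, 0, -0.01, 0, 0], [-0.05, 0, 0, 0, 0], [-0.05, 0, 0, 0, 0], [-0.0225, 0, 0, 0, 0], [0, 0, 0.046, 0, 0], [0, 0, 0.046, 0, 0], [0, 0, 0, 0, 0]])

```text
time: 9.65
eef_pos: [0.62, -0.1762, 0.0767]
tool_rot: [-1.915, -2.484, 0.003]
ft_force: [-0.8, -0.9, 0.4]
finger_gap: 0.0005
```

```bash
python3 - <<'E'
from workcell import bot,camera
from h import *
s,R,p=st(bot)
S=camera("scene");a=S["img"];b=camera("top")["img"]
cv2.imwrite("pics/d8.png",np.hstack([cv2.resize(a[150:320,150:350],(400,340)),cv2.resize(b[100:270,230:430],(400,340))]))
E
```

```text
t 9.65 p [ 0.62   -0.1762  0.0767] bar n,t -0.2985 -0.0119 toolx deg 104.75 want 104.73 tilt -1.0 F [-0.8  -0.95  0.41] gap 0.0005 q [ 0.08  0.6   0.21  1.67 -0.15  0.89  0.61]
```

View pics/d8.png

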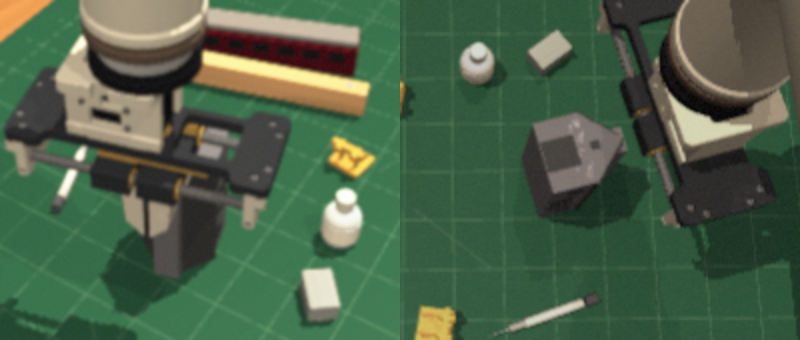

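Request:
arm_command(steps=[[0.022, 0, 0, 0, 0], [0.022, 0, 0, 0, 0], [0.022, 0, 0, 0, 0], [0, 0, 0, 0, 0], [0.0107, 0, -0.0076, 0, 0], [0.0107, 0, -0.0076, 0, 0], [0.0113, 0, -0.0066, 0, 0], [0.0113, 0, -0.0066, 0, 0], [0.0118, 0, -0.0056, 0, 0], [0.0118, 0, -0.0056, 0, 0], [0, 0, 0, 0, 0]])

```text
time: 11.12
eef_pos: [0.6089, -0.1258, 0.0959]
tool_rot: [-1.919, -2.488, -0.001]
ft_force: [-0.7, 0.5, -0.1]
finger_gap: 0.0005
```

```bash
python3 - <<'E'
from workcell import bot,camera
from h import *
s,R,p=st(bot)
S=camera("scene");a=S["img"];b=camera("top")["img"]
cv2.imwrite("pics/d9.png",np.hstack([cv2.resize(a[150:320,150:350],(400,340)),cv2.resize(b[100:270,230:430],(400,340))]))
E
```

```text
t 11.12 p [ 0.6089 -0.1258  0.0959] bar n,t -0.2469 -0.0098 toolx deg 104.71 want 104.73 tilt -1.0 F [-0.72  0.45 -0.13] gap 0.0005 q [ 0.    0.53  0.21  1.73 -0.14  0.89  0.53]
```

View pics/d9.png

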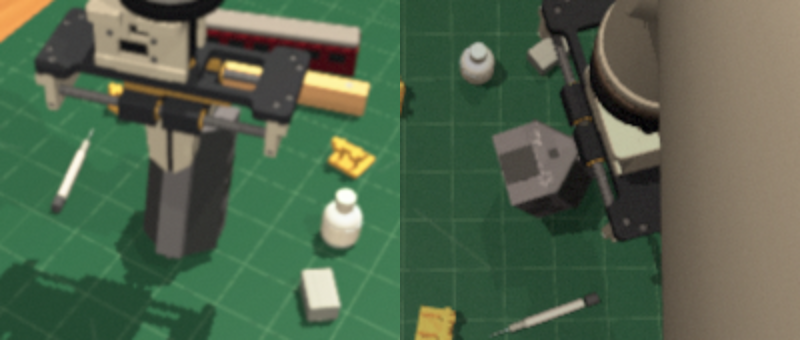

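The shed leans about 15° with hardly any force. I carry on through the balance point.

Request:
arm_command(steps=[[0.0122, 0, -0.0035, 0, 0], [0.0122, 0, -0.0035, 0, 0], [0.0126, 0, -0.0025, 0, 0], [0.0126, 0, -0.0025, 0, 0], [0.0128, 0, -0.0018, 0, 0], [0.0128, 0, -0.0018, 0, 0], [0.013, 0, -0.001, 0, 0], [0.013, 0, 0, 0, 0], [0, 0, 0, 0, 0]])

```text
time: 12.35
eef_pos: [0.5985, -0.0866, 0.1023]
tool_rot: [-1.918, -2.487, -0.0]
ft_force: [-0.5, -0.0, -0.3]
finger_gap: -0.0002
```

```bash
python3 - <<'E'
from workcell import bot,camera
from h import *
s,R,p=st(bot)
S=camera("scene");a=S["img"];b=camera("top")["img"]
cv2.imwrite("pics/d10.png",np.hstack([cv2.resize(a[120:290,150:350],(400,340)),cv2.resize(b[100:270,180:380],(400,340))]))
E
```

```text
t 12.35 p [ 0.5985 -0.0866  0.1023] bar n,t -0.2064 -0.0099 toolx deg 104.72 want 104.73 tilt -1.0 F [-0.48 -0.01 -0.33] gap -0.0002 q [-0.06  0.5   0.21  1.77 -0.13  0.89  0.46]
```

View pics/d10.png

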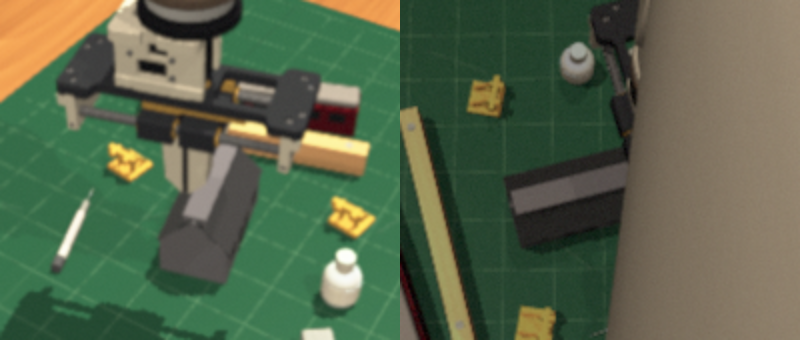

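The shed has fallen onto its floor. I back off behind it, open the jaw to 20 mm for a wide two-point push, and measure.

Request:
arm_command(steps=[[-0.08, 0, -0.02, 0, 20], [-0.08, 0, 0, 0, 20], [-0.08, 0, 0, 0, 20], [-0.05, 0, 0, 0, 20], [0, 0, 0, 0, 20]])

```text
time: 13.08
eef_pos: [0.6276, -0.2017, 0.1102]
tool_rot: [1.923, 2.484, -0.001]
ft_force: [-0.6, 0.3, 0.1]
finger_gap: 0.02
```

```bash
python3 - <<'E'
from workcell import bot,camera
from h import *
s,R,p=st(bot)
S=camera("scene");a=S["img"];b=camera("top")["img"]
cv2.imwrite("pics/t11.png",cv2.resize(b[100:250,150:350],(800,600),interpolation=cv2.INTER_CUBIC))
cv2.imwrite("pics/s11.png",cv2.resize(a[130:280,150:350],(800,600),interpolation=cv2.INTER_CUBIC))
E
```

```text
t 13.07 p [ 0.6276 -0.2017  0.1102] bar n,t -0.3251 -0.011 toolx deg 104.49 want 104.73 tilt -1.0 F [-0.62  0.29  0.1 ] gap 0.02 q [ 0.11  0.58  0.22  1.62 -0.15  0.96  0.64]
```

View pics/t11.png

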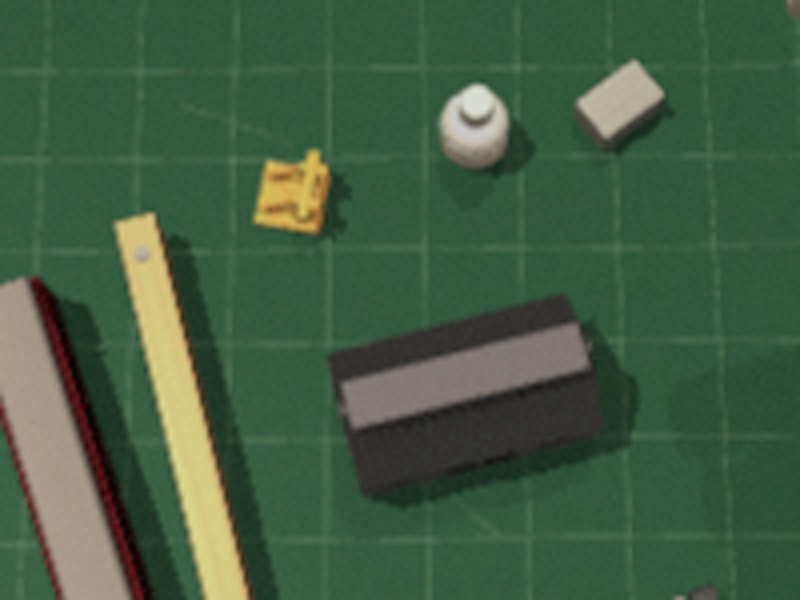

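View pics/s11.png

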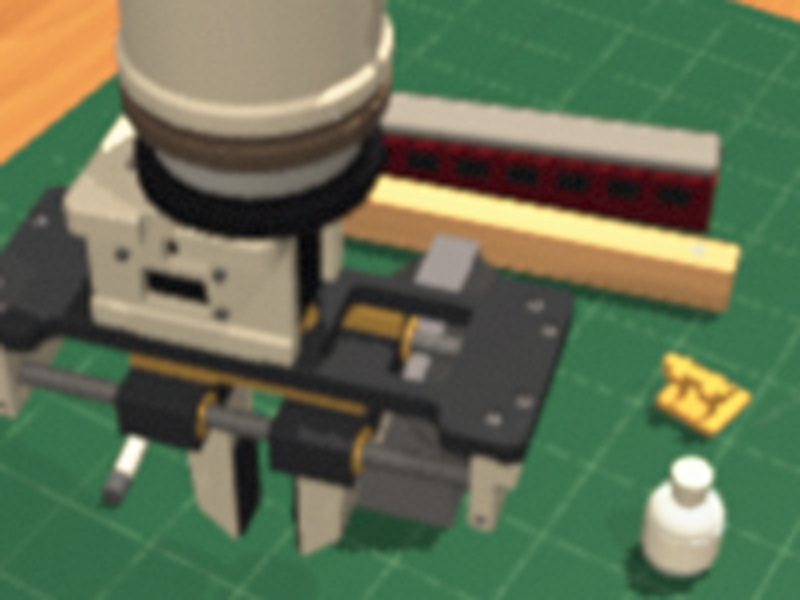

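```bash
python3 - <<'E'
from workcell import bot,camera
from h import *
c=camera("top")
Z=lambda u,v:((u+.5)/4+150-.5,(v+.5)/4+100-.5)
def m(nm,pts,z):
    P=np.array([onz(c,Z(*p),z)[:2]-B for p in pts]);Q=np.c_[P@n,P@t];print(nm,Q.round(4).tolist());return Q
v=m("vent",[(342,380),(353,432),(590,368),(575,322)],.077)
print("len",np.linalg.norm(v[3]-v[0]),np.linalg.norm(v[2]-v[1]),"wid",np.linalg.norm(v[1]-v[0]),"ang",np.degrees(np.arctan2((v[3]-v[0])[1],-(v[3]-v[0])[0])),np.degrees(np.arctan2((v[2]-v[1])[1],-(v[2]-v[1])[0])),v.mean(0))
m("eaves",[(330,355),(365,495),(602,430),(565,296)],.04)
m("bar",[(116,220),(155,212),(250,600)],.033)
m("stop/glue",[(325,232),(318,160),(300,235)],.01)
E
```

```text
vent [[-0.0794, 0.0025], [-0.0782, -0.0222], [-0.1904, -0.0221], [-0.19, 0.0006]]
len 0.11052067011285022 0.11220453441090601 wid 0.02470049627619043 ang -0.9860493425775554 0.05072832612341667 [-0.13449793 -0.01032078]
eaves [[-0.0769, 0.0243], [-0.0759, -0.0461], [-0.1932, -0.0458], [-0.195, 0.0226]]
bar [[0.0087, 0.121], [-0.011, 0.12], [-0.0109, -0.0788]]
stop/glue [[-0.0904, 0.0951], [-0.0967, 0.134], [-0.0776, 0.097]]
```

The shed lies on its floor, parallel to the bar within about 0.5°, centred 10 mm off the bar's middle, with its lead wall about 66 mm from the face. Next I lower behind it (real tips about 40 mm high) and approach the rear wall.

Request:
arm_command(steps=[[0, 0, 0.075, 0, 20], [0, 0, 0.075, 0, 20], [0, 0, 0.075, 0, 20], [0, 0, 0, 0, 20], [0.05, 0, 0, 0, 20], [0.05, 0, 0, 0, 20], [0.05, 0, 0, 0, 20], [0.05, 0, 0, 0, 20], [0.05, 0, 0, 0, 20], [0, 0, 0, 0, 20]])

```text
time: 14.48
eef_pos: [0.6023, -0.0997, 0.0204]
tool_rot: [-1.915, -2.489, -0.001]
ft_force: [0.1, 0.7, 0.9]
finger_gap: 0.0199
```

```bash
python3 - <<'E'
from workcell import bot,camera
from h import *
s,R,p=st(bot)
S=camera("scene");a=S["img"];b=camera("top")["img"]
cv2.imwrite("pics/t12.png",np.hstack([cv2.resize(a[130:300,150:350],(400,340)),cv2.resize(b[100:270,150:350],(400,340))]))
E
```

```text
t 14.47 p [ 0.6023 -0.0997  0.0204] bar n,t -0.22 -0.0095 toolx deg 104.87 want 104.73 tilt -1.0 F [0.08 0.65 0.91] gap 0.0199 q [-0.03  0.62  0.2   1.79 -0.17  0.75  0.52]
```

View pics/t12.png

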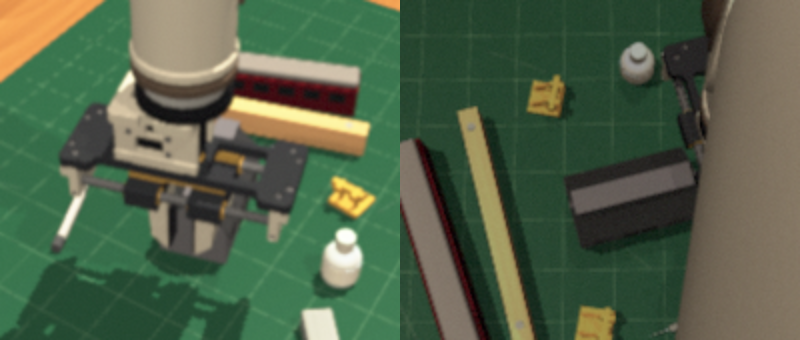

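```bash
python3 - <<'E'
from workcell import bot,camera
from h import *
S=camera("scene");c=camera("top");s,R,p=st(bot)
for z in(.05,.065,.08,.1):
    for w in(.085,.095):
        q=p+R@[0,w,0];q2=p-R@[0,w,0]
        for k in(q,q2):
            k[2]=z
            a=proj(S,k);print(z,w,"scene",((a-[150,130])*2).round(),end="; ")
    print()
print("glue",[(2*(proj(S,np.r_[B-.1775*n+.1212*t,z])-[150,130])).round() for z in(.003,.058)],[(2*(proj(c,np.r_[B-.1775*n+.1212*t,z])-[150,100])).round()+[400,0] for z in(.003,.03,.058)])
E
```

```text
t 14.68 p [ 0.6028 -0.1043  0.0204] bar n,t -0.2245 -0.0103 toolx deg 104.58 want 104.73 tilt -1.0 F [ 0.33 -0.65  0.25] gap 0.0198 q [-0.02  0.62  0.2   1.79 -0.17  0.75  0.52]
0.05 0.085 scene [276. 266.]; 0.05 0.085 scene [ 91. 223.]; 0.05 0.095 scene [288. 269.]; 0.05 0.095 scene [ 81. 221.]; 
0.065 0.085 scene [278. 255.]; 0.065 0.085 scene [ 90. 211.]; 0.065 0.095 scene [289. 257.]; 0.065 0.095 scene [ 79. 209.]; 
0.08 0.085 scene [279. 243.]; 0.08 0.085 scene [ 89. 199.]; 0.08 0.095 scene [290. 245.]; 0.08 0.095 scene [ 78. 197.]; 
0.1 0.085 scene [280. 226.]; 0.1 0.085 scene [ 87. 183.]; 0.1 0.095 scene [292. 229.]; 0.1 0.095 scene [ 76. 181.]; 
glue [array([333., 273.]), array([340., 232.])] [array([636.,  74.]), array([637.,  64.]), array([638.,  53.])]
```

The gripper's low end pieces hang at z of about 83 mm, above the 58 mm glue bottle and 18 mm to its side, so the lane is clear. I push slowly.

Request:
arm_command(steps=[[0.02, 0, 0, 0, 20], [0.02, 0, 0, 0, 20], [0.02, 0, 0, 0, 20], [0.02, 0, 0, 0, 20], [0.02, 0, 0, 0, 20], [0.02, 0, 0, 0, 20], [0.02, 0, 0, 0, 20], [0.02, 0, 0, 0, 20], [0.02, 0, 0, 0, 20], [0.02, 0, 0, 0, 20], [0, 0, 0, 0, 20], [0, 0, 0, 0, 20]])

```text
time: 16.18
eef_pos: [0.5827, -0.0252, 0.0206]
tool_rot: [1.92, 2.487, 0.001]
ft_force: [0.2, -0.1, 0.4]
finger_gap: 0.0198
```

```bash
python3 - <<'E'
from workcell import bot,camera
from h import *
s,R,p=st(bot)
S=camera("scene");a=S["img"];b=camera("top")["img"]
cv2.imwrite("pics/t13.png",cv2.resize(b[120:270,150:350],(800,600),interpolation=cv2.INTER_CUBIC))
cv2.imwrite("pics/s13.png",cv2.resize(a[130:300,150:350],(400,340)))
E
```

```text
t 16.18 p [ 0.5827 -0.0252  0.0206] bar n,t -0.1429 -0.0095 toolx deg 104.67 want 104.73 tilt -1.0 F [ 0.16 -0.14  0.35] gap 0.0198 q [-0.15  0.58  0.2   1.86 -0.17  0.71  0.39]
```

View pics/t13.png

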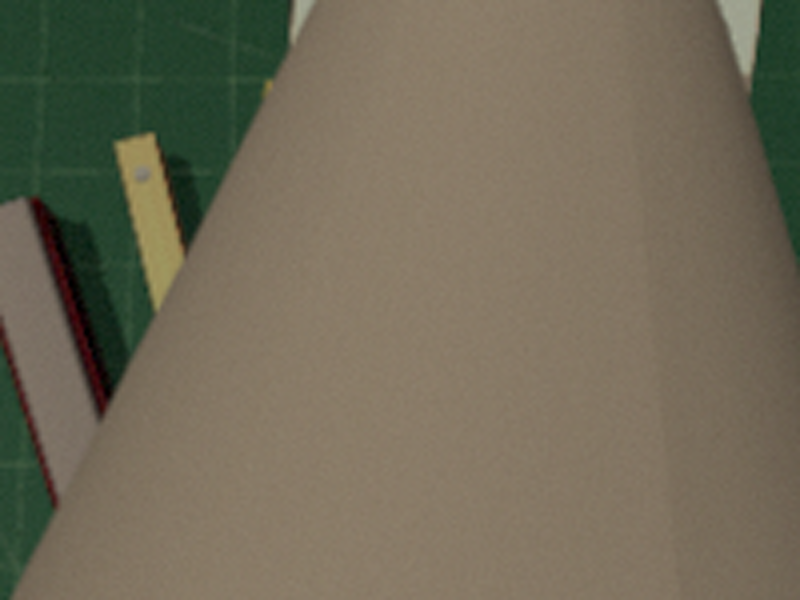

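View pics/s13.png

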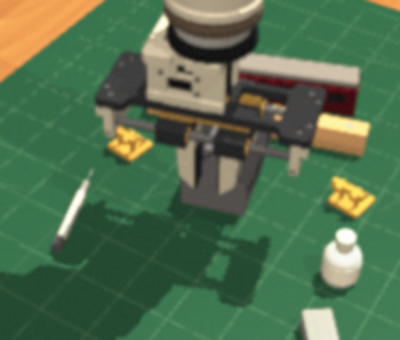

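The top camera is blocked by the arm; the scene view shows the shed moved along with the fingers. I check the gap with the wrist camera.

```bash
python3 - <<'E'
from workcell import bot,camera
import cv2
cv2.imwrite("pics/w13.png",camera("wrist")["img"])
E
```

```text
(no output)
```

View pics/w13.png

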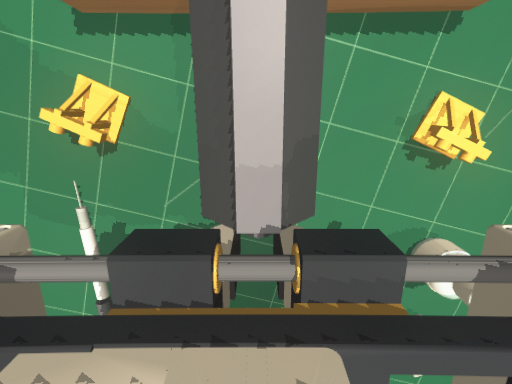

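The wrist view shows the shed square ahead of the fingers with its roof running up to the bar at the top edge (row ~10). About 10–14 mm remain, so I creep until the force rises.

Request:
arm_command(steps=[[0.0075, 0, 0, 0, 20], [0.0075, 0, 0, 0, 20], [0.0075, 0, 0, 0, 20], [0, 0, 0, 0, 20], [0, 0, 0, 0, 20]])

```text
time: 16.95
eef_pos: [0.5823, -0.025, 0.0215]
tool_rot: [1.921, 2.475, -0.005]
ft_force: [3.5, -15.4, 3.2]
finger_gap: 0.0195
```

```bash
python3 - <<'E'
from workcell import bot,camera
from h import *
st(bot)
E
```

```text
t 16.95 p [ 0.5823 -0.025   0.0215] bar n,t -0.1427 -0.0099 toolx deg 104.37 want 104.73 tilt -1.0 F [  3.51 -15.44   3.22] gap 0.0195 q [-0.17  0.58  0.2   1.87 -0.16  0.71  0.38]
```

The force rose to 16 N along the push with no motion, which suggests the bar is reached. I back off straight and check from above.

Request:
arm_command(steps=[[-0.02, 0, 0, 0, 20], [-0.05, 0, 0, 0, 20], [-0.1, 0, 0, 0, 20], [-0.1, 0, 0, 0, 20], [-0.1, 0, -0.05, 0, 20], [-0.05, 0, -0.1, 0, 20], [0, 0, -0.1, 0, 20], [0, 0, -0.1, 0, 20], [0, 0, 0, 0, 20]])

```text
time: 18.08
eef_pos: [0.6252, -0.1805, 0.1643]
tool_rot: [1.916, 2.482, 0.005]
ft_force: [-0.1, -0.3, 0.3]
finger_gap: 0.0197
```

```bash
python3 - <<'E'
from workcell import bot,camera
from h import *
s,R,p=st(bot)
S=camera("scene");a=S["img"];b=camera("top")["img"]
cv2.imwrite("pics/t14.png",cv2.resize(b[120:270,150:350],(800,600),interpolation=cv2.INTER_CUBIC))
cv2.imwrite("pics/s14.png",cv2.resize(a[130:280,150:350],(800,600),interpolation=cv2.INTER_CUBIC))
E
```

```text
t 18.07 p [ 0.6252 -0.1805  0.1643] bar n,t -0.304 -0.0079 toolx deg 104.66 want 104.73 tilt -1.0 F [-0.07 -0.3   0.29] gap 0.0197 q [ 0.07  0.5   0.24  1.61 -0.13  1.04  0.6 ]
```

View pics/t14.png

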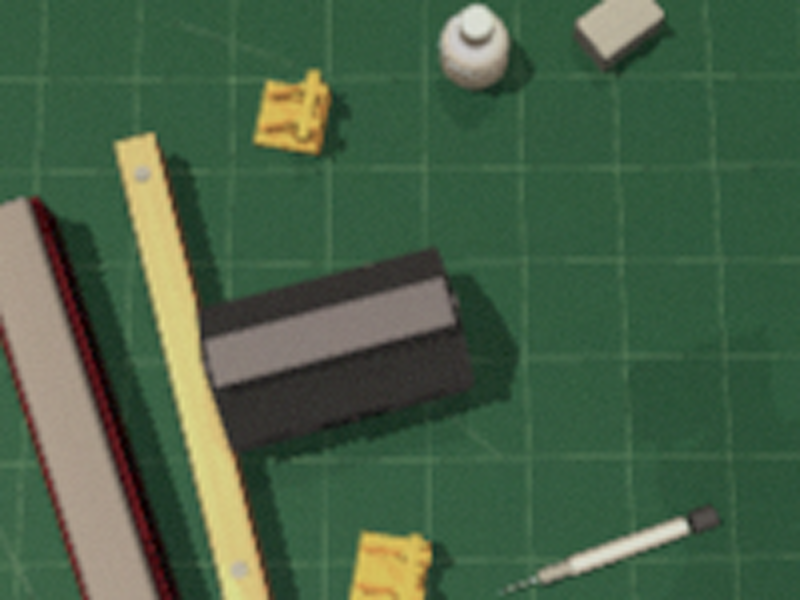

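View pics/s14.png

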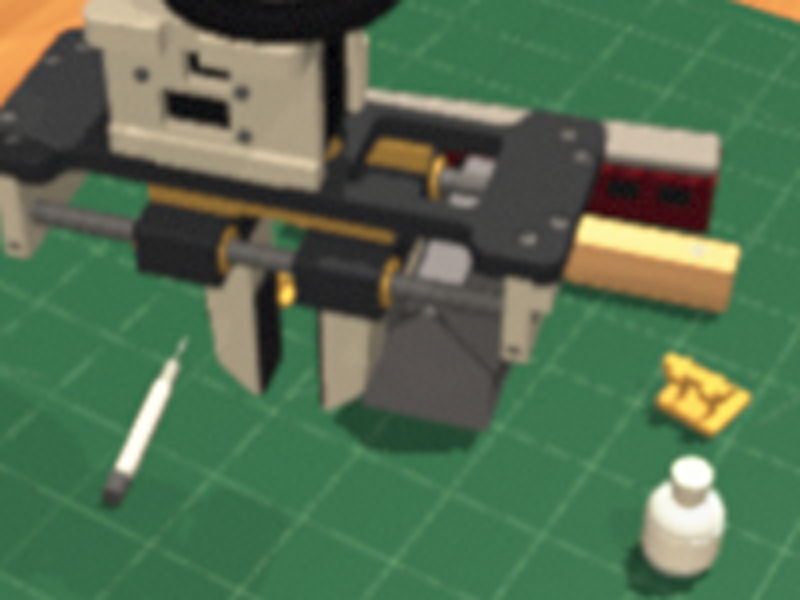

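```bash
python3 - <<'E'
from workcell import bot,camera
from h import *
c=camera("top")
Z=lambda u,v:((u+.5)/4+150-.5,(v+.5)/4+120-.5)
def m(nm,pts,z):
    P=np.array([onz(c,Z(*p),z)[:2]-B for p in pts]);Q=np.c_[P@n,P@t];print(nm,Q.round(4).tolist());return Q
v=m("vent",[(205,340),(218,388),(459,323),(445,277)],.077)
print("ang",[np.degrees(np.arctan2((v[a]-v[b])[1],-(v[a]-v[b])[0])) for a,b in((3,0),(2,1))])
e=m("eaves",[(201,307),(238,450),(470,385),(435,248)],.041)
print("ang",[np.degrees(np.arctan2((e[a]-e[b])[1],-(e[a]-e[b])[0])) for a,b in((3,0),(2,1))])
m("bar face edge",[(155,133),(270,598)],.033)
a=c["img"].astype(int);b=cv2.imread("pics/top0.png").astype(int)
g=cv2.imread("pics/top0.png")
d=(np.abs(a-b).max(2)>40).astype(np.uint8);cv2.imwrite("pics/diff.png",d*255)
cv2.imwrite("pics/w14.png",camera("wrist")["img"])
E
```

```text
vent [[-0.0148, 0.0009], [-0.0154, -0.0221], [-0.1281, -0.022], [-0.1277, 0.0004]]
ang [np.float64(-0.24505392934773357), np.float64(0.030023964953386214)]
eaves [[-0.0132, 0.0251], [-0.014, -0.0464], [-0.1277, -0.0456], [-0.1294, 0.0236]]
ang [np.float64(-0.7419239434599477), np.float64(0.4374831412315127)]
bar face edge [[-0.0108, 0.1195], [-0.0113, -0.1162]]
```

View pics/w14.png

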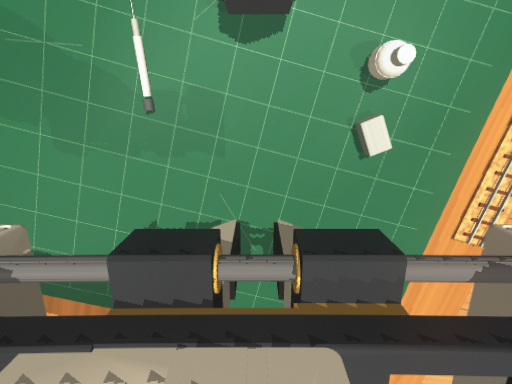

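View pics/diff.png

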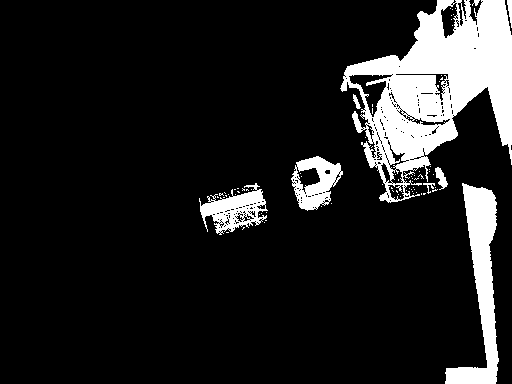

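The measured centre puts the lead wall at about −11 mm (bar face at −10), parallel within about 0.5°, and the change picture shows only the shed and robot moved. I take one close wrist look at the joint from above, well clear.

Request:
arm_command(steps=[[0, 0, -0.1, 0, 20], [0, 0, -0.1, 0, 20], [0.1, 0, 0, 0, 20], [0.1, 0, 0, 0, 20], [0.1, 0, 0, 0, 20], [0.1, 0, 0, 0, 20], [0.1, 0, 0, 0, 20], [0.1, 0, 0, 0, 20], [0, 0, 0, 0, 20], [0, 0, 0, 0, 20]])

```text
time: 19.52
eef_pos: [0.5614, 0.0522, 0.2393]
tool_rot: [-1.919, -2.486, 0.003]
ft_force: [0.4, -0.2, 0.4]
finger_gap: 0.02
```

```bash
python3 - <<'E'
from workcell import bot,camera
from h import *
s,R,p=st(bot)
w=camera("wrist");cv2.imwrite("pics/w15.png",w["img"])
cv2.imwrite("pics/w15z.png",cv2.resize(w["img"][60:230,150:370],(776,600),interpolation=cv2.INTER_CUBIC))
E
```

```text
t 19.52 p [0.5614 0.0522 0.2393] bar n,t -0.0627 -0.0105 toolx deg 104.67 want 104.73 tilt -1.0 F [ 0.37 -0.2   0.37] gap 0.02 q [-0.27  0.28  0.16  1.74 -0.05  1.13  0.16]
```

View pics/w15.png

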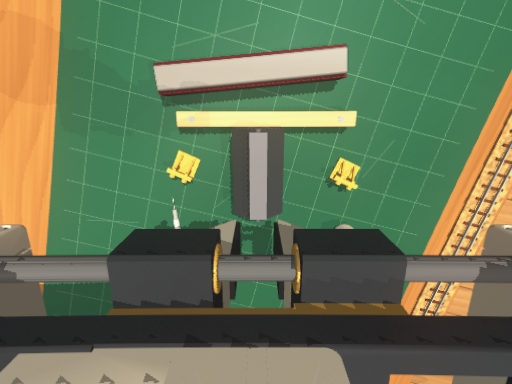

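View pics/w15z.png

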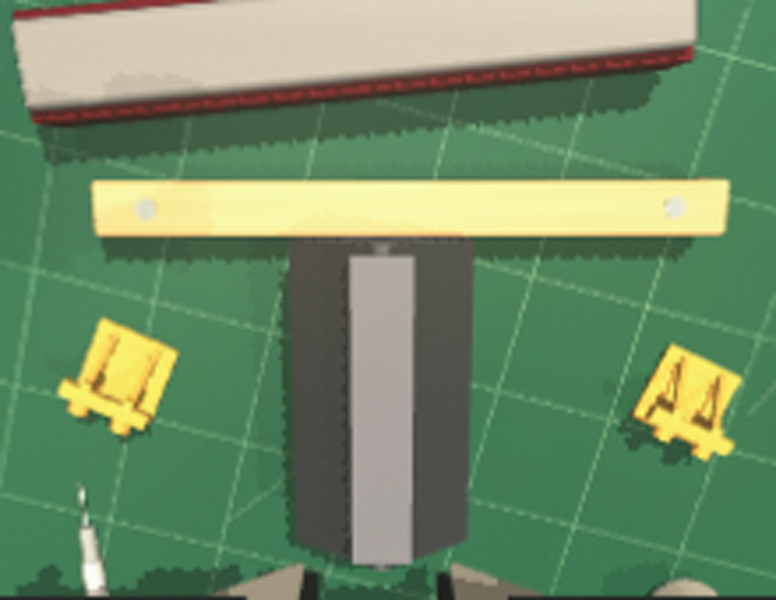

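The wrist view shows the shed's end wall meeting the bar's edge (zoomed row ~238, columns 290–475) with no green between and square to it. The tool hangs about 180 mm above everything, so I hand in.

```bash
python3 -c "
from workcell import bot
print(bot.finish_job())"
```

```text
the job is handed in; nothing more can be done
None
```

The shed was tipped onto its floor and pushed against the stop bar, and I handed the job in at about 19.5 s. No verdict was reported.

**How it went:**
- **Tipping:** I pushed the ventilator near its top, lifting the fingers as the shed leaned. It took three tries:
  1. The fingers passed over the top without touching.
  2. Pushing at a fixed height jammed at about 18 N, and when I then raised the fingers they slipped over the edge. The shed rocked back upright in its place.
  3. Starting lower, the push tipped it.
- **Pushing to the bar:** I pushed the rear wall with the jaws 20 mm apart. The force rose to 16 N with no further motion, which I took as the bar being reached.

**Last checks:**
- **Top view:** the leading wall is about 11 mm from the bar's centre line, with the face at 10 mm. It is parallel within about 0.7° and about 10 mm off the bar's middle.
- **Close wrist view:** no gap between the wall and the bar.
- **Bystanders:** the before-and-after top picture showed only the shed and the robot had moved.
- **Clearance:** the gripper was well above everything with no force reading.

**What disagreed:**
- In the pictures the fingertips ended about 20 mm short of the reported tool point, so I worked from the pictures.
- The roof edge alone read 13–14 mm from the bar's centre line. That is still within the limit of 15 mm, but less clearly flush than the other checks.

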